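Screw down the weight lifter and hold its cam lever at top lift

ROBOT

A 6-joint arm with a two-finger parallel gripper is mounted at the origin on the work surface. World frame = base frame: x ahead of the robot, y to its left, z up, the work surface at z = 0. Lengths are in m, angles in rad, forces in N, time in s.
With the tool pointing down it reaches from about 0.35 to 0.85 m from the base axis. Payload 8.1 kg.
Tool frame: the origin (TCP) lies at the very end of the fingers, on their centre line; the grasp point (between the pads) lies 19 mm behind it; z points along the fingers, y is the line along which they close (so a half turn about z gives the same grasp; the last joint's range is limited). The gripper opens to 93 mm and grips with 3 to 60 N. Pads are 15 mm wide; open, the fingers measure 128 mm over their backs; the gripper's body (75 mm by 188 mm) begins 65 mm behind the grasp point.
Start: joints at [1.088, 0.13, 1.488, -0, 1.523, -0.085], TCP at [0.232, 0.553, 0.219] pointing down, gripper open.
Joint ranges: [-2.96, 2.96], [-0.89, 2.26], [0.02, 2.5], [-1.34, 4.48], [0, 2.73], [-2.66, 2.66]. Speed limits (rad/s): [2.39, 2.39, 2.79, 3.14, 3.14, 3.14].

INTERFACE

Orientations are given as a rotation vector (axis times angle).
In Python, from plant import robot gives the robot as it stands.
- The arm moves only by the tool play_rows, never from a script. Its argument "deltas" is one flat list of numbers, 5 for each row, row after row: the shift along the tool's x, y, z in mm, then the turn about the tool's z in degrees, then the finger opening in mm, from 0 to 93. A call has 1 to 10 rows; each row shifts and turns the commanded pose from where the row before left it, along the tool's axes as they then stand; what a row does not reach is not made up. A row lasts 1/12 s, in which the tool goes at most 41.7 mm and 7.16 degrees, less where a joint would pass 70% of its speed; a pose out of reach is approached as far as the arm can. A call with a gripper value outside its range is refused whole. The fingers move at their own pace and stop on an object; "newtons" is the grip in N (left out, the last holds). Time passes only in rows, so rows that do not move let the fingers close. It gives the time, the measured TCP pose, the force, the opening and the grip force at its end, in the units of the state.
- robot.read_state(): the state, without advancing time (a new reading comes with each control period).
- robot.read_camera(name): name is "scene" or "top"; returns a dict with "pixels" (400x640x3 uint8, blue, green, red), "mtx" (3x3 intrinsics, pixels), "eye" and "rotation" of the camera in the world. Camera axes: x right, y up, looking along -z (the intrinsics and any distortion apply to the point x, -y, -z); pixel columns grow to the right and rows downward; lengths in m; the calibration is good to about 2 mm. A picture is of the moment at which its call begins. There is no depth.
- robot.close_job(): hands the job in; it is judged then, once.
The state is a dict: "t": time; "q": joint angles; "dq": joint speeds; "joint_torque": joint torques, N m; "tool_pos": TCP position; "orientation": TCP orientation; "force": force on the tool from outside, world axes, zero at the start; "wrist_torque": the same for the moment, N m; "opening": finger opening in m; "gripper_force": force on a finger pad.
Only numpy, scipy, OpenCV 4.12 (cv2) and the standard library are available. Lean on these libraries where they do the work, as an engineer would, in place of code of your own. Each camera call takes 0.05 s, during which the arm holds its last target. There are 200 camera calls.

TASK

Get the bench weight lifter ready for a reading: first press its captive screw-knob fully down, then turn it clockwise to its stop (a little under a quarter turn). Next swing the cam lever by its crosswise hand grip up to the highest lift, where it stands straight up, and finish while still holding it there, since it falls back if let go. Do not touch the check weight, which must stay standing on the lifter's table, and leave the other things on the bench where they are.

Things in the scene. Friction and masses are not known exactly. Their poses are not given: they have to be found in the camera images.
- lifter: weight lifter, bolted to the bench: aluminium base plate 12 mm thick, three bearing plates (tops at 76 mm), steel table, cam lever, screw-knob. Origin on the bench top, z up. In its frame: base plate x -70 to 115, y -100 to 90 mm; weight's table centred at x 0, y +40; lever arm at y -55, its hand grip from y -62 to -120; knob axis at x +85, y -60 mm
- knob_grip (a point): centre of the captive screw's black bar-shaped grip: 52 mm long (its own x), 12 mm thick (its own y, grasp across this), 24 mm tall. On the turning axis, 54 mm above the bench before pressing; z up. Below it is a steel boss 24 mm across, top 30 mm above the bench
- knob_press (a joint): how far the screw-knob has been pushed down, m: 0 up (start), 0.008 fully down (stop). Needs about 4 N; stays where it is left
- knob (a joint): how far the screw-knob has been turned clockwise seen from above, rad: starts near 0 (0 to 0.12), stop at 1.4. Light friction (0.04 N m); stays where it is left. Pressing must come before turning
- lever_pivot (a point): point on the shaft axis opposite lever_grip (lifter's x 0, y -91 mm), 55 mm above the bench; does not move
- lever_grip (a point): middle of the lever's white hand grip: a round sleeve, free to spin on its pin, 18 mm thick, 58 mm long along the shaft direction (lifter's y); 100 mm from lever_pivot. At rest it is on the lifter's -x side, 0.2 rad above level, 75 mm above the bench; it rises and swings over towards +x. Pinch it from above, fingers on its -x and +x sides. The lever's steel arm is 36 mm from here, to +y
- lever (a joint): angle of the lever from rest, rad: 0 at rest, 1.37 straight up = highest lift, stop at 2.3 (past the top, the table sinks again). A spring and the load pull it back to 0: 3 to 4 N at the grip
- weight_table (a joint): how far the table is raised by the lever's eccentric, m: 0 at rest, 0.0143 at its highest (lever straight up)
- table_middle (a point): middle of the top face of the lifter's steel table (75 x 75 x 8 mm), 95 mm above the bench at rest; z up
- weight: steel check weight, about 0.4 kg, 38 mm across, 56 mm tall with a small head, standing in the middle of the table. Origin at the centre of its underside
- small_weight: bystander: small steel weight, 26 mm across, 38 mm tall, on the lifter's base plate. Origin at the centre of its underside
- jar: bystander: white jar 40 mm across, 45 mm tall, on the bench beside the lifter. Origin at the centre of its underside
- wash_bottle: bystander: white bottle 70 mm across, 160 mm tall. Origin at the centre of its underside
- beaker: bystander: glass beaker 70 mm across, 85 mm tall. Origin at the centre of its underside
- spatula: bystander: steel spatula with a wooden handle, 190 mm long, lying on the bench
- reagent: bystander: amber bottle 60 mm across, 100 mm tall, at the back. Origin at the centre of its underside
Mind the look-alikes: they are no part of the job. What is shaped like the weight but orange or purple is not meant.

How it is judged:
On the way, in this order (a step that is already met when the one before it is completed fails the run):
1. the screw-knob is pressed down (at least 6 mm) while not yet turned (value of joint knob_press above 0.006 m and value of joint knob below 0.4 rad), for 0.05 s.
2. the pressed knob is turned clockwise to its stop, or nearly (1.15 rad) (value of joint knob_press above 0.006 m and value of joint knob above 1.15 rad), for 0.1 s.
3. the robot's fingers have raised the lever half way (value of joint lever above 0.7 rad and contact force between the fingers and lever above 0.5 N), for 0.05 s.
At the end, for the whole second after the job is handed in: Fingers on the lever (over 1 N, not at the table) hold it still within 0.2 rad of upright, table within 1 mm of top lift; knob down 6 mm or more and turned 1.15 rad or more; check weight upright on the table within 25 mm of its middle (all of step 2 and value of joint lever between 1.17 and 1.57 rad and value of joint weight_table above 0.0133 m and not (velocity of joint lever above 0.1 rad/s or velocity of joint lever below -0.1 rad/s) and contact force between the fingers and lever above 1 N and contact force between each of the arm, the fingers and weight_table below 0.2 N and z of weight in the frame of table_middle between -0.003 and 0.003 m and horizontal distance between weight and table_middle below 0.025 m and angle between weight's own z axis and vertical below 0.1 rad and contact force between weight and weight_table above 1.5 N); the arm keeps its last pose, push and grip.
It fails at once if the lever is raised before the screw-knob is turned (value of joint lever above 0.35 rad and value of joint knob below 1 rad).
It fails at once if the robot touches the check weight (contact force between any of the fingers, the arm and weight above 0.5 N).
It fails at once if a bystander is moved by more than 2 cm (distance of any of small_weight, jar, wash_bottle, beaker, spatula, reagent from where it was at the start of the episode above 0.02 m).
It also fails if it takes over 56 s, if anything falls off the work surface, if the arm or the gripper's body presses on something with over 40 N, if the wrist force passes 120 N, or if a joint passes its speed limit or range.

## Working session

There is one attempt and no reset: what is moved stays moved. The work goes in short steps, Python scripts to look and compute and a tool call to move; the robot and the scene stay as the last step left them, time stands still between calls to the robot, and variables do not carry over. Pictures are saved under pics/ and viewed, at most 10 in all, crops included, and the job is handed in when it is done.

Besides the shell and the picture viewer there is one more tool, called after ">>>" as name(argument=value, ...), one argument or row to a line, values as JSON. play_rows: Moves the arm, as the interface text tells. Its arguments: {"type":"object","properties":{"deltas":{"type":"array"},"newtons":{"type":"number"}},"required":["deltas"]}

```bash
mkdir -p pics; cat > h.py <<'E'
import numpy as np,cv2
from plant import robot
def cam(n):
    c=robot.read_camera(n); return c
def ray(c,u,v):
    d=np.linalg.inv(c["mtx"])@np.array([u,v,1.]); R=np.array(c["rotation"])
    d=R@np.array([d[0],-d[1],-d[2]]); return np.array(c["eye"]),d/np.linalg.norm(d)
def onz(c,u,v,z):
    e,d=ray(c,u,v); return e+d*(z-e[2])/d[2]
def proj(c,p):
    R=np.array(c["rotation"]); q=R.T@(np.array(p)-c["eye"]); w=np.array(c["mtx"])@np.array([q[0],-q[1],-q[2]]); return w[:2]/w[2]
E
python3 - <<'E'
from h import *
import pickle
for n in("scene","top"):
    c=cam(n); cv2.imwrite(f"pics/{n}0.png",c["pixels"]); pickle.dump(c,open(n+"0.pkl","wb"))
    print(n,c.keys(),c["eye"],np.round(c["rotation"],3).tolist(),np.round(c["mtx"],1).tolist())
print(robot.read_state())
E
```

```text
scene dict_keys(['pixels', 'mtx', 'eye', 'rotation']) [1.40393454 0.30814372 0.78612948] [0.602, 0.888, 1.756] [[438.2, 0.0, 319.3], [0.0, 438.2, 200.7], [0.0, 0.0, 1.0]]
top dict_keys(['pixels', 'mtx', 'eye', 'rotation']) [ 0.3816749  -0.01043671  1.21427638] [0.114, -0.091, -1.544] [[437.4, 0.0, 323.3], [0.0, 437.4, 198.0], [0.0, 0.0, 1.0]]
{'t': 0.1, 'q': array([ 1.08762725e+00,  1.31094672e-01,  1.48915240e+00, -2.15120762e-05,
        1.52298816e+00, -8.53957177e-02]), 'dq': array([ 0.00138685, -0.00092506, -0.00089288, -0.00107968, -0.00175317,
       -0.0013606 ]), 'joint_torque': array([ 1.26517066e-04, -5.61342573e+01, -4.93092978e+01,  7.68906064e-02,
        2.93193420e-02, -2.75960878e-05]), 'tool_pos': array([0.23216981, 0.55271477, 0.21769682]), 'orientation': array([-6.20621088e-01, -3.07923089e+00,  2.48570945e-03]), 'force': array([ 0.52184521, -0.02776028,  0.83690181]), 'wrist_torque': array([-0.01169647,  0.01259977, -0.01777951]), 'gripper_force': 0.0, 'opening': 0.092913870450163}
```

View pics/scene0.png

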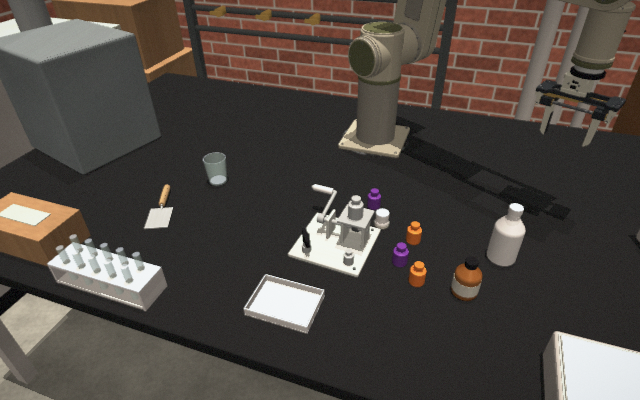

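View pics/top0.png

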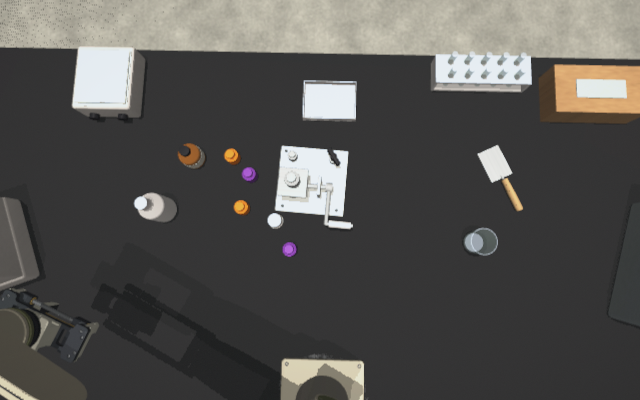

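The scene view shows the lifter around (337,235). In the top view, its plate spans (277–349, 147–215), the black knob is at (334,157) and the white grip at (340,225). I'll enlarge both and measure.

```bash
sed -i 's/R=np.array(c\["rotation"\])/R=cv2.Rodrigues(np.array(c["rotation"]))[0]/' h.py
python3 - <<'E'
from h import *
import pickle
t=pickle.load(open("top0.pkl","rb"));s=pickle.load(open("scene0.pkl","rb"))
a=cv2.resize(t["pixels"][140:240,265:365],(400,400),interpolation=2);b=cv2.resize(s["pixels"][175:275,285:385],(400,400),interpolation=2)
cv2.imwrite("pics/z.png",np.hstack([a,b]))
g=t["pixels"]; m=(cv2.inRange(g,(120,120,120),(255,255,255)))
m[:, :276]=0;m[:,352:]=0;m[:140]=0;m[235:]=0
n,l,st,ce=cv2.connectedComponentsWithStats(m)
print(st,ce)
p=np.argwhere(m)[:,::-1]
for q in [(281,147),(349,150),(344,216),(276,210)]: print(q,onz(t,*q,.012))
E
```

```text
[[     0      0    640    400 251353]
 [   276    145     76     84   4567]
 [   276    213      7     15     80]] [[319.64251073 199.79254276]
 [312.37508211 183.03262536]
 [278.4875     220.4375    ]]
(281, 147) [0.68185979 0.1321664  0.012     ]
(349, 150) [ 0.67749301 -0.0595237   0.012     ]
(344, 216) [ 0.49106563 -0.04908799  0.012     ]
(276, 210) [0.50312789 0.1391901  0.012     ]
```

View pics/z.png

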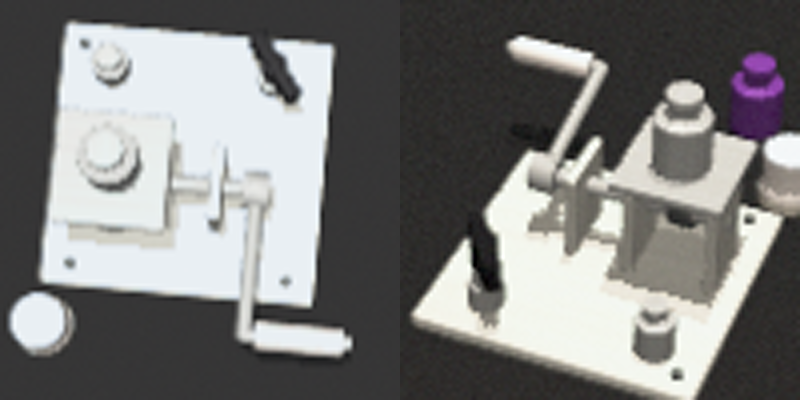

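The crops show the plate nearly aligned with the world axes. The knob bar is dark, running (255,35)–(295,100) in the left crop. The grip sleeve runs (255,335)–(350,345) in the left crop and (515,45)–(590,70) in the right one.

```bash
python3 - <<'E'
from h import *
import pickle
from scipy.optimize import least_squares
t=pickle.load(open("top0.pkl","rb"));s=pickle.load(open("scene0.pkl","rb"))
U=lambda x,y:(265+(x-1.5)/4,140+(y-1.5)/4)
# plate corners: line fits on crop edges (top view)
c=[U(68,22),U(334,44),U(313,305),U(40,281)]
L=np.array([[115,90],[115,-100],[-70,-100],[-70,90]])/1e3
W=np.array([onz(t,*p,.012)[:2] for p in c])
f=lambda x:((np.c_[L[:,0]*np.cos(x[2])-L[:,1]*np.sin(x[2]),L[:,0]*np.sin(x[2])+L[:,1]*np.cos(x[2])]+x[:2])-W).ravel()
r=least_squares(f,[.55,.04,0]);x=r.x
print("lifter",x,"res mm",np.round(r.fun*1e3,1))
T=lambda a,b,z:np.array([x[0]+a*np.cos(x[2])-b*np.sin(x[2]),x[1]+a*np.sin(x[2])+b*np.cos(x[2]),z])
k=T(.085,-.06,.054);g=T(-.098,-.091,.075);print("knob",k,"grip",g,"pivot",T(0,-.091,.055))
for n,C in(("top",t),("scene",s)):print(n,"proj knob",proj(C,k),"knobtop",proj(C,k+[0,0,.012]),"grip",proj(C,g),"ends",proj(C,T(-.098,-.062,.075)),proj(C,T(-.098,-.12,.075)))
# dark knob vs plate (top)
G=cv2.resize(cv2.cvtColor(t["pixels"],7-1),None,fx=4,fy=4,interpolation=2) 
m=cv2.inRange(G[4*142:4*170,4*320:4*346],0,70)
n,l,st,ce=cv2.connectedComponentsWithStats(m)
for i in range(1,n):
  if st[i,4]>150:
    p=np.argwhere(l==i)[:,::-1].astype(np.float32);rr=cv2.minAreaRect(p)
    bx=cv2.boxPoints(rr)
    q=[( (a-1.5)/4+320,(b-1.5)/4+142) for a,b in bx]
    print(st[i],[np.round(onz(t,*w,.066)[:2],4).tolist() for w in q], "c",onz(t,(rr[0][0]-1.5)/4+320,(rr[0][1]-1.5)/4+142,.066))
# grip top
m=cv2.inRange(G[4*218:4*234,4*328:4*358],110,255);p=np.argwhere(m)[:,::-1].astype(np.float32);rr=cv2.minAreaRect(p)
print(rr,"grip box centre",onz(t,(rr[0][0]-1.5)/4+328,(rr[0][1]-1.5)/4+218,.075))
H=cv2.resize(cv2.cvtColor(s["pixels"],6),None,fx=4,fy=4,interpolation=2)
print(U(0,0))
st=robot.read_state();print(cv2.Rodrigues(st["orientation"])[0].round(3))
E
```

```text
lifter [ 0.56727981  0.04904846 -0.06332465] res mm [ 0.4  1.   0.1 -0.9 -0.2 -0.3 -0.3  0.3]
knob [ 0.6483125  -0.01621027  0.054     ] grip [ 0.46371754 -0.03556747  0.075     ] pivot [ 0.56152111 -0.04176914  0.055     ]
top proj knob [333.50956957 156.46078626] knobtop [333.5549961  155.45470786] grip [339.42539936 224.16048725] ends [328.33622173 223.18399175] [350.52836397 225.13819681]
scene proj knob [305.43913701 237.60442641] knobtop [305.27597039 233.99074659] grip [322.91416671 188.86788939] ends [332.49619207 191.18066181] [313.48005308 186.59081779]
[   0    0  104   95 4303] [[0.6855, 0.0222], [0.6871, -0.0472], [0.6226, -0.0484], [0.6211, 0.0204]] c [ 0.65394902 -0.01325249  0.066     ]
((49.480613708496094, 26.609315872192383), (101.6024169921875, 30.333208084106445), 5.29008150100708) grip box centre [ 0.46344953 -0.03705709  0.075     ]
(264.625, 139.625)
[[-0.922  0.387 -0.001]
 [ 0.387  0.922 -0.001]
 [ 0.    -0.002 -1.   ]]
```

```bash
python3 - <<'E'
from h import *
import pickle
t=pickle.load(open("top0.pkl","rb"))
g=cv2.cvtColor(t["pixels"],6)[149:168,323:345]
print(g)
m=(g<75).astype(np.uint8); n,l,st,ce=cv2.connectedComponentsWithStats(m,connectivity=4)
for i in range(1,n):
  if st[i,4]>15:
    p=np.argwhere(l==i)[:,::-1]+[323,149]
    w=np.array([onz(t,*q,.062)[:2] for q in p]);e,v=np.linalg.eigh(np.cov(w.T))
    print(st[i],w.mean(0),v[:,1],np.degrees(np.arctan2(v[1,1],v[0,1])),2*np.sqrt(3*e))
E
```

```text
[[202 199 198 185 103  54  60  58  53  63  77  72  67  49  53  53  53  53
   53  53  54  53]
 [238 238 238 230 130  50  61  60  57  74 141 203 202 198 198 197 188 150
  144 141 120  83]
 [238 238 238 230 129  36  53  61  60  67 153 238 238 238 237 237 235 225
  223 222 216 206]
 [238 238 238 234 199  97  41  60  62  59 105 206 230 238 238 238 238 238
  238 238 238 238]
 [238 238 238 238 231 138  31  53  63  61  61  99 172 221 238 238 238 238
  238 238 238 238]
 [238 238 238 238 233 169  66  41  58  63  59  54  78 164 238 238 238 238
  238 238 238 238]
 [238 238 238 238 236 219 149  75  49  59  63  59  54 126 230 238 238 238
  238 238 238 238]
 [238 238 238 238 238 234 186  93  58  55  66  61  53 112 218 238 238 238
  238 238 238 238]
 [238 238 238 238 238 236 209 112  56  60  62  64  58  97 200 238 238 238
  238 238 238 238]
 [238 238 238 238 238 237 221 156  39  54  51  66  63  72 138 217 238 238
  238 238 238 238]
 [238 238 238 238 238 235 215 209  67  35  38  59  69  60  67 155 238 238
  238 238 238 238]
 [238 238 238 238 238 234 210 216 129  76  39  44  65  64  56 111 219 238
  238 238 238 238]
 [238 238 238 238 238 236 221 171 214 191 118  31  52  67  61  70 138 217
  238 238 238 238]
 [238 238 238 238 238 238 231 148 192 193 153  45  38  61  66  58  77 174
  238 238 238 238]
 [238 238 238 238 238 238 235 212 161 116 126  87  53  46  66  50  75 173
  238 238 238 238]
 [238 238 238 238 238 238 238 236 226 207 197 167 146  32  47  35 111 219
  238 238 238 238]
 [238 238 238 238 238 238 238 238 238 238 236 223 188  90  51  86 165 238
  238 238 238 238]
 [238 238 238 238 238 238 238 238 238 238 238 236 220 171 160 169 197 229
  238 238 238 238]
 [238 238 238 238 238 238 238 238 238 238 238 238 235 205 205 205 205 215
  238 238 238 238]]
[ 5  0 11 17 81] [ 0.64650988 -0.01498923] [-0.86831593 -0.49601153] -150.26352592519697 [0.01264059 0.04819993]
```

>>> play_rows(
  deltas=[0,0,0,-6.5,36,0,0,0,-6.5,36,0,0,0,-6.5,36,0,0,0,-6.5,36,0,0,0,-6.5,36,0,0,0,-6.5,36,0,0,0,-6.5,36,0,0,0,-6.5,36,0,0,0,0,36],
  newtons=30,
)

```text
t: 0.85
tool_pos: [0.2323, 0.5529, 0.218]
orientation: [0.8, -3.037, 0.001]
force: [-0.4, 0.3, 0.5]
opening: 0.0384
gripper_force: 0.0
```

```bash
cat >> h.py <<'E'
def go(p):
    s=robot.read_state();R=cv2.Rodrigues(s["orientation"])[0]
    print("t",round(s["t"],2),"pos",s["tool_pos"].round(4),"x ang",np.degrees(np.arctan2(R[1,0],R[0,0])).round(2),"tilt",R[:,2].round(4),"F",s["force"].round(1),"q6",s["q"][5].round(2),"open",s["opening"].round(4),"gf",s["gripper_force"])
    print("tool delta mm",(R.T@(np.array(p)-s["tool_pos"])*1e3).round(1))
E
python3 -c "
from h import *
go([.6483,-.0162,.12])"
```

```text
Traceback (most recent call last):
  File "h.py", line 14, in go
    print("t",round(s["t"],2),"pos",s["tool_pos"].round(4),"x ang",np.degrees(np.arctan2(R[1,0],R[0,0])).round(2),"tilt",R[:,2].round(4),"F",s["force"].round(1),"q6",s["q"][5].round(2),"open",s["opening"].round(4),"gf",s["gripper_force"])
                                                                                                                                                                                                ^^^^^^^^^^^^^^^^^^
AttributeError: 'float' object has no attribute 'round'
```

```bash
sed -i 's/\(s\["opening"\]\)\.round(4)/round(\1,4)/' h.py
python3 -c "
from h import *
go([.6483,-.0162,.218])"
```

```text
t 0.85 pos [0.2323 0.5529 0.218 ] x ang -150.48 tilt [-5.e-04 -1.e-03 -1.e+00] F [-0.4  0.3  0.5] q6 -1.0 open 0.0384 gf 0.0
tool delta mm [-8.170e+01 -7.002e+02  4.000e-01]
```

>>> play_rows(
  deltas=[-4,-35,0,0,36,-4,-35,0,0,36,-4,-35,0,0,36,-4,-35,0,0,36,-4,-35,0,0,36,-4,-35,0,0,36,-4,-35,0,0,36,-4,-35,0,0,36,-4,-35,0,0,36,-4,-35,0,0,36],
)

```text
t: 1.68
tool_pos: [0.4387, 0.2656, 0.2185]
orientation: [0.785, -3.042, -0.0]
force: [0.4, 0.3, 0.1]
opening: 0.036
gripper_force: 0.0
```

>>> play_rows(
  deltas=[-4,-35,0,0,36,-4,-35,0,0,36,-4,-35,0,0,36,-4,-35,0,0,36,-4,-35,0,0,36,-4,-35,0,0,36,-4,-35,0,0,36,-4,-35,0,0,36,-4,-35,0,0,36,-2,0,0,0,36],
)

```text
t: 2.52
tool_pos: [0.6269, 0.0051, 0.2176]
orientation: [0.779, -3.043, 0.003]
force: [0.2, 0.3, -0.2]
opening: 0.036
gripper_force: 0.0
```

>>> play_rows(
  deltas=[0,-35,0,0,36,0,0,0,0,36,0,0,0,0,36],
)

```text
t: 2.77
tool_pos: [0.6421, -0.021, 0.2178]
orientation: [0.784, -3.041, -0.001]
force: [0.4, 1.5, 0.5]
opening: 0.0361
gripper_force: 0.0
```

```bash
python3 -c "
from h import *
go([.6483,-.0162,.12])"
```

```text
t 2.77 pos [ 0.6421 -0.021   0.2178] x ang -151.1 tilt [-0.0013  0.     -1.    ] F [0.4 1.5 0.5] q6 -2.19 open 0.0361 gf 0.0
tool delta mm [-7.8  1.2 97.7]
```

>>> play_rows(
  deltas=[-4,0.6,10,-0.6,36,-3.8,0.6,20,0,36,0,0,30,0,36,0,0,30,0,36,0,0,30,0,36,0,0,12,0,36,0,0,0,0,36,0,0,0,0,36],
)

```text
t: 3.43
tool_pos: [0.6478, -0.014, 0.0865]
orientation: [0.808, -3.035, -0.001]
force: [0.8, 1.0, 0.3]
opening: 0.036
gripper_force: 0.0
```

```bash
python3 -c "
from h import *
go([.6483,-.0162,.043])
c=cam('scene');cv2.imwrite('pics/k1.png',cv2.resize(c['pixels'][180:280,260:380],(720,600),interpolation=2))"
```

```text
t 3.43 pos [ 0.6478 -0.014   0.0865] x ang -150.16 tilt [-1.3e-03  2.0e-04 -1.0e+00] F [0.8 1.  0.3] q6 -2.19 open 0.036 gf 0.0
tool delta mm [ 0.6 -2.2 43.5]
```

View pics/k1.png

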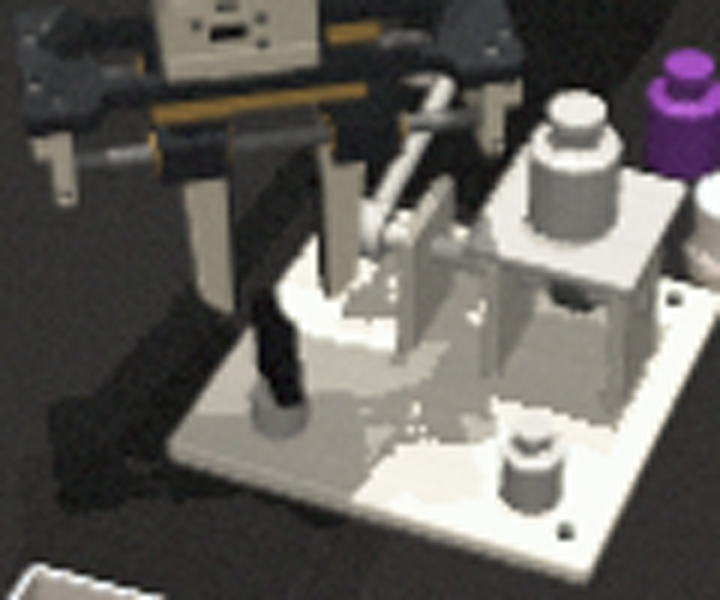

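The picture shows the fingertips at (220,305) and (335,290), straddling the black bar at (280,345) and clear of the rest. I'll descend and grip.

>>> play_rows(
  deltas=[0.6,-2,14,0,36,0,0,15,0,36,0,0,14,0,36,0,0,0,0,36,0,0,0,0,36],
)

```text
t: 3.9
tool_pos: [0.6481, -0.0169, 0.0428]
orientation: [0.807, -3.034, -0.001]
force: [1.3, 0.2, 0.7]
opening: 0.0358
gripper_force: 0.0
```

>>> play_rows(
  deltas=[0,0,0,0,24,0,0,0,0,16,0,0,0,0,8,0,0,0,0,5,0,0,0,0,5,0,0,0,0,5],
)

```text
t: 4.4
tool_pos: [0.6486, -0.0148, 0.0442]
orientation: [-0.809, 3.035, 0.004]
force: [-3.1, 7.6, 2.9]
opening: 0.0119
gripper_force: 30.0
```

```bash
python3 -c "
from h import *
go([.6483,-.0162,.0335])"
```

```text
t 4.4 pos [ 0.6486 -0.0148  0.0442] x ang -150.15 tilt [-3.0e-04  2.8e-03 -1.0e+00] F [-3.1  7.6  2.9] q6 -2.2 open 0.0119 gf 29.9981090426445
tool delta mm [ 1.  -1.1 10.7]
```

>>> play_rows(
  deltas=[0,2,3,0,5,0,0,3,0,5,0,0,3,0,5,0,0,2,0,5,0,0,0,0,5,0,0,0,0,5],
)

```text
t: 4.9
tool_pos: [0.6489, -0.0146, 0.0362]
orientation: [-0.808, 3.034, 0.0]
force: [-12.3, 4.8, 25.3]
opening: 0.012
gripper_force: 30.0
```

```bash
python3 -c "
from h import *
go([.6483,-.0162,.0335])"
```

```text
t 4.9 pos [ 0.6489 -0.0146  0.0362] x ang -150.18 tilt [ 2.1e-03  6.0e-04 -1.0e+00] F [-12.3   4.8  25.3] q6 -2.19 open 0.012 gf 30.01242756843567
tool delta mm [ 1.3 -1.1  2.7]
```

>>> play_rows(
  deltas=[1.5,1.5,-1.5,0,5,0,0,0,0,5,0,0,0,0,5],
)

```text
t: 5.15
tool_pos: [0.6486, -0.0146, 0.0365]
orientation: [-0.806, 3.03, -0.003]
force: [4.4, 1.9, 6.7]
opening: 0.0118
gripper_force: 30.0
```

>>> play_rows(
  deltas=[0,0,0,5,5,0,0,0,5,5,0,0,0,5,5,0,0,0,5,5,0,0,0,0,5],
)

```text
t: 5.57
tool_pos: [0.6488, -0.0151, 0.0365]
orientation: [-0.259, 3.124, -0.002]
force: [4.8, 0.9, 7.6]
opening: 0.0119
gripper_force: 30.0
```

```bash
python3 -c "
from h import *
go([.6489,-.0146,.0362]);print(robot.read_state()['wrist_torque'])"
```

```text
t 5.57 pos [ 0.6488 -0.0151  0.0365] x ang -170.53 tilt [ 6.5e-03 -6.0e-04 -1.0e+00] F [4.8 0.9 7.6] q6 -1.84 open 0.0119 gf 30.00220388174057
tool delta mm [-0.2  0.5  0.3]
[ 0.2693401  -0.84179549 -0.05452332]
```

>>> play_rows(
  deltas=[0,0,0,6,5,0,0,0,6,5,0,0,0,6,5,0,0,0,6,5,0,0,0,6,5,0,0,0,6,5,0,0,0,6,5,0,0,0,6,5,0,0,0,6,5,0,0,0,4,5],
)

```text
t: 6.4
tool_pos: [0.6483, -0.0163, 0.0365]
orientation: [1.288, 2.859, 0.0]
force: [0.6, -1.3, 8.7]
opening: 0.012
gripper_force: 31.0
```

>>> play_rows(
  deltas=[0,0,0,2,5,0,0,0,0,5],
)

```text
t: 6.57
tool_pos: [0.6481, -0.0161, 0.0365]
orientation: [1.334, 2.838, 0.0]
force: [1.9, -3.3, 10.4]
opening: 0.0129
gripper_force: 31.1
```

```bash
python3 -c "
from h import *
go([.6489,-.0146,.0362]);print(robot.read_state()['wrist_torque'])"
```

```text
t 6.57 pos [ 0.6481 -0.0161  0.0365] x ang 129.67 tilt [ 0.0051 -0.0021 -1.    ] F [ 1.9 -3.3 10.4] q6 -0.79 open 0.0129 gf 31.099743973463774
tool delta mm [0.7 1.6 0.3]
[-0.55634635 -0.2646834   0.5382554 ]
```

>>> play_rows(
  deltas=[0,0,0,-1,5,0,0,0,0,15,0,0,0,0,25,0,0,0,0,34,0,0,0,0,34,0,0,0,0,34,0,0,-25,0,34,0,0,-35,0,34,0,0,-35,0,34,0,0,-35,0,34],
)

```text
t: 7.4
tool_pos: [0.645, -0.0146, 0.1648]
orientation: [-1.307, -2.855, 0.001]
force: [0.5, -0.2, 0.5]
opening: 0.0338
gripper_force: 0.0
```

>>> play_rows(
  deltas=[0,0,-35,0,50,0,0,0,7,50,0,0,0,7,50,0,0,0,7,50,0,0,0,7,50,0,0,0,7,50,0,0,0,7,50,0,0,0,2,50,0,0,0,0,50,0,0,0,0,50],
)

```text
t: 8.23
tool_pos: [0.6455, -0.0146, 0.1988]
orientation: [-2.28, -2.16, 0.001]
force: [0.3, 0.2, 0.7]
opening: 0.0496
gripper_force: 0.0
```

```bash
python3 -c "
from h import *
go([.4636,-.0365,.2])"
```

```text
t 8.23 pos [ 0.6455 -0.0146  0.1988] x ang 86.91 tilt [-5.e-04 -0.e+00 -1.e+00] F [0.3 0.2 0.7] q6 -0.05 open 0.0496 gf 0.0
tool delta mm [ -31.7 -180.5   -1.1]
```

>>> play_rows(
  deltas=[-4,-22,0,0.5,50,-4,-22,0,0,50,-4,-22,0,0,50,-4,-22,0,0,50,-4,-22,0,0,50,-4,-22,0,0,50,-4,-22,0,0,50,-4,-26,0,0,50,0,0,0,0,50,0,0,0,0,50],
)

```text
t: 9.07
tool_pos: [0.4635, -0.0352, 0.1993]
orientation: [2.29, 2.149, 0.001]
force: [1.2, -0.5, -0.3]
opening: 0.05
gripper_force: 0.0
```

>>> play_rows(
  deltas=[0,0,35,0,50,0,0,35,0,50,0,0,20,0,50,0,0,0,0,50,0,0,0,0,50],
)

```text
t: 9.48
tool_pos: [0.4638, -0.0349, 0.1085]
orientation: [-2.29, -2.148, 0.002]
force: [0.2, -0.3, 0.4]
opening: 0.0502
gripper_force: 0.0
```

```bash
python3 -c "
from h import *
go([.4636,-.0365,.056])
c=cam('scene');d=cam('top')
r=lambda i:cv2.resize(i,(400,400),interpolation=2)
cv2.imwrite('pics/l1.png',np.hstack([r(c['pixels'][160:270,275:385]),r(d['pixels'][140:240,265:365])]))"
```

```text
t 9.48 pos [ 0.4638 -0.0349  0.1085] x ang 86.35 tilt [-2.4e-03  5.0e-04 -1.0e+00] F [ 0.2 -0.3  0.4] q6 -0.12 open 0.0502 gf 0.0
tool delta mm [-1.6  0.  52.5]
```

View pics/l1.png

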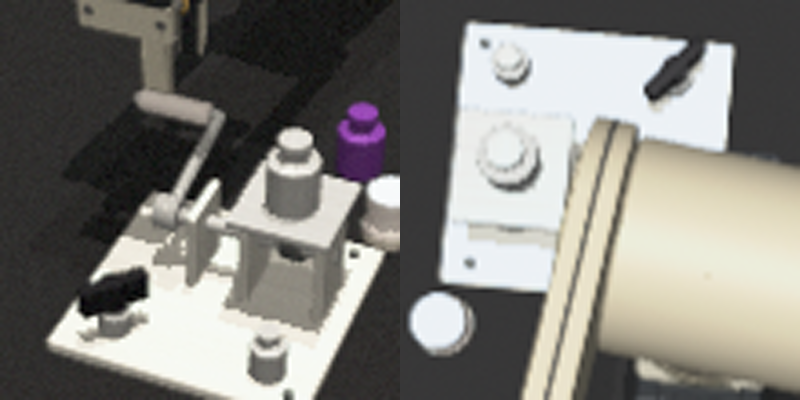

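The knob bar at (115,292) in the left crop is now turned and sits low on its boss. The fingers are over the middle of the grip at (160,95). I'll descend and pinch.

>>> play_rows(
  deltas=[-1.5,0,20,0,50,0,0,20,0,50,0,0,12,0,50,0,0,0,0,50,0,0,0,0,35,0,0,0,0,25,0,0,0,0,12,0,0,0,0,10,0,0,0,0,10,0,0,0,0,10],
  newtons=25,
)

```text
t: 10.42
tool_pos: [0.4626, -0.0367, 0.057]
orientation: [-2.29, -2.147, 0.004]
force: [-3.0, -1.2, 2.7]
opening: 0.0173
gripper_force: 25.0
```

```bash
python3 -c "
from h import *
go([.4636,-.0365,.056])
x=np.array([.5673,.0490]);a=-.0633
p=np.array([.5615,-.0418,.055])
s=robot.read_state();R=cv2.Rodrigues(s['orientation'])[0]
g=s['tool_pos']+R[:,2]*-.019;print('grip',g,'r',np.linalg.norm((g-p)[[0,2]]))
e=np.array([np.cos(a),np.sin(a),0]);g0=None
P=[p+.1*(-np.cos(t+.2)*e+np.sin(t+.2)*np.array([0,0,1])) for t in np.linspace(0,1.37,14)]
print((np.diff(P,axis=0)@R*1e3).round(1))"
```

```text
t 10.42 pos [ 0.4626 -0.0367  0.057 ] x ang 86.31 tilt [-3.e-03 -1.e-04 -1.e+00] F [-3.  -1.2  2.7] q6 -0.12 open 0.0173 gf 25.000111162662506
tool delta mm [0.3 1.  1. ]
grip [ 0.46261667 -0.03670429  0.07600296] r 0.1010892567433805
[[ -0.    2.6 -10.2]
 [  0.    3.7  -9.9]
 [  0.    4.7  -9.4]
 [  0.    5.6  -8.9]
 [  0.    6.6  -8.2]
 [  0.    7.4  -7.5]
 [  0.    8.1  -6.7]
 [  0.    8.8  -5.8]
 [  0.    9.4  -4.8]
 [  0.    9.8  -3.8]
 [  0.   10.2  -2.8]
 [  0.   10.4  -1.7]
 [  0.   10.5  -0.6]]
```

>>> play_rows(
  deltas=[0,1.2,-5.1,0,10,0,1.4,-5.1,0,10,0,1.8,-5,0,10,0,1.9,-4.9,0,10,0,2.3,-4.8,0,10,0,2.4,-4.6,0,10,0,2.7,-4.5,0,10,0,2.9,-4.4,0,10,0,3.2,-4.2,0,10,0,3.4,-4,0,10],
)

```text
t: 11.25
tool_pos: [0.4859, -0.0381, 0.104]
orientation: [-2.29, -2.147, 0.003]
force: [-8.3, -1.6, 1.8]
opening: 0.0174
gripper_force: 25.0
```

```bash
cat >> h.py <<'E'
def lev():
    s=robot.read_state();R=cv2.Rodrigues(s['orientation'])[0];a=-.0633
    g=s['tool_pos']-R[:,2]*.019-[.5615,-.0418,.055];e=[np.cos(a),np.sin(a),0]
    print('lever',np.arctan2(g[2],-(g@e))-.2,'r',np.hypot(g@e,g[2]))
E
python3 -c "
from h import *
go([.4636,-.0365,.056]);lev()"
```

```text
t 11.25 pos [ 0.4859 -0.0381  0.104 ] x ang 86.31 tilt [-3.e-03  1.e-04 -1.e+00] F [-8.3 -1.6  1.8] q6 -0.12 open 0.0174 gf 24.99841868877411
tool delta mm [  0.2 -22.3  48.1]
lever 0.5326669997994788 r 0.10166081543161994
```

>>> play_rows(
  deltas=[0,3.5,-3.8,0,10,0,3.6,-3.6,0,10,0,3.9,-3.4,0,10,0,4,-3.2,0,10,0,4.3,-3,0,10,0,4.5,-2.8,0,10,0,4.6,-2.5,0,10,0,4.8,-2.3,0,10,0,4.9,-2,0,10,0,4.9,-1.8,0,10],
)

```text
t: 12.08
tool_pos: [0.5305, -0.041, 0.133]
orientation: [2.292, 2.149, 0.0]
force: [-4.0, -1.1, 2.3]
opening: 0.0175
gripper_force: 25.0
```

>>> play_rows(
  deltas=[0,5.1,-1.5,0,10,0,5.1,-1.3,0,10,0,5.2,-1,0,10,0,5.2,-0.7,0,10,0,5.2,-0.4,0,10,0,5.2,-0.2,0,10,0,0,0,0,10,0,0,0,0,10,0,0,0,0,10],
)

```text
t: 12.83
tool_pos: [0.5614, -0.0429, 0.1375]
orientation: [2.291, 2.148, 0.001]
force: [-2.7, -0.1, 6.3]
opening: 0.0173
gripper_force: 25.0
```

```bash
python3 -c "
from h import *
go([.5615,-.0418,.136]);lev()"
```

```text
t 12.83 pos [ 0.5614 -0.0429  0.1375] x ang 86.31 tilt [ 8.e-04 -0.e+00 -1.e+00] F [-2.7 -0.1  6.3] q6 -0.1 open 0.0173 gf 24.996381998062134
tool delta mm [1.1 0.  1.5]
lever 1.3704537133446935 r 0.101505439169123
```

>>> play_rows(
  deltas=[0,0,0,0,10,0,0,0,0,10,0,0,0,0,10,0,0,0,0,10,0,0,0,0,10,0,0,0,0,10],
)

```text
t: 13.33
tool_pos: [0.5612, -0.0429, 0.1375]
orientation: [2.291, 2.148, 0.001]
force: [-2.6, 0.4, 5.4]
opening: 0.0178
gripper_force: 25.0
```

```bash
python3 -c "
from h import *
go([.5615,-.0418,.136]);lev()
c=cam('scene');cv2.imwrite('pics/f.png',cv2.resize(c['pixels'][150:280,260:390],(600,600),interpolation=2))"
```

```text
t 13.33 pos [ 0.5612 -0.0429  0.1375] x ang 86.31 tilt [ 8.e-04 -1.e-04 -1.e+00] F [-2.6  0.4  5.4] q6 -0.1 open 0.0178 gf 24.996334612369537
tool delta mm [1.1 0.2 1.5]
lever 1.3686281444734 r 0.10152699505662116
```

View pics/f.png

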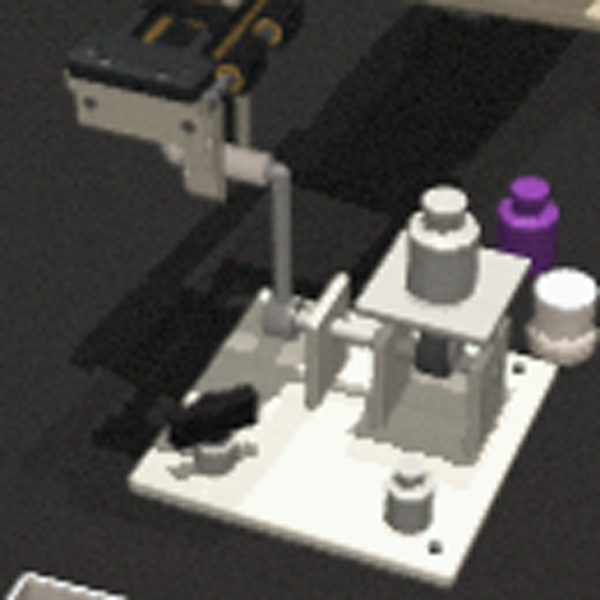

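The lever stands upright at (283,240) with its sleeve held at (215,165). The table is raised with the weight standing on it at (440,250), and the knob at (212,415) is down and turned.

```bash
python3 -c "
from plant import robot
print(robot.close_job())"
```

```text
the job is handed in; nothing more can be done
None
```

I handed the job in at about 13.4 s, with no verdict returned: the knob is pressed down 8 mm and turned about 1.40 rad to its stop, the gripper holds the lever upright (about 1.37 rad), and the check weight stands untouched on the raised table.

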